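# Find the cored bar and clamp it in the grinding jig

### The arm

A 7-joint arm with a two-finger parallel gripper is mounted at the origin on the work surface. World frame = base frame: x ahead of the robot, y to its left, z up, the work surface at z = 0. Lengths are in m, angles in degrees, forces in N, time in s.
With the tool pointing down it reaches from about 0.425 to 0.875 m from the base axis. Payload 4.7 kg.
Tool frame: the origin (TCP) lies at the very end of the fingers, on their centre line; the grasp point (between the pads) lies 19 mm behind it; z points along the fingers, y is the line along which they close (so a half turn about z gives the same grasp; the last joint's range is limited). The gripper opens to 87 mm and grips with 3 to 60 N. Pads are 19 mm wide; open, the fingers measure 117 mm over their backs; the gripper's body (75 mm by 190 mm) begins 51 mm behind the grasp point.
Start: joints at [-74.192, 18.392, -4.016, 83.108, 1.295, 78.541, -3.26], TCP at [0.168, 0.628, 0.223] pointing down, gripper open.
Joint ranges: [-163.93, 163.93], [-17.29, 119.83], [-79.2, 71.16], [3.27, 140.29], [-89.18, 269.18], [5.43, 117.66], [-154.24, 154.24]. Speed limits (degrees/s): [147.25, 147.25, 180, 180, 180, 180, 180].

### API

Orientations are given as [roll, pitch, yaw] about the fixed x, y, z axes, in that order (R = Rz(yaw) Ry(pitch) Rx(roll)).
In Python, from cell import telemetry, cams, env gives the robot as it stands.
- The arm moves only by the tool arm_command, never from a script. Its argument "series" is text: rows parted by semicolons, each of 5 numbers parted by spaces: the shift along the tool's x, y, z in mm, then the turn about the tool's z in rad, then the closure in counts, from 0 (fully open) to 255 (shut). A call has 1 to 20 rows; each row shifts and turns the commanded pose from where the row before left it, along the tool's axes as they then stand; what a row does not reach is not made up. A row lasts 1/12 s, in which the tool goes at most 41.7 mm and 7.16 degrees, less where a joint would pass 70% of its speed; a pose out of reach is approached as far as the arm can. A call is refused whole if a number of a shift passes 41.7 or a number of a turn 0.125, either way. A call with a gripper value outside its range is refused whole. The fingers move at their own pace and stop on an object; "squeeze" is the grip in N (left out, the last holds). Time passes only in rows, so rows that do not move let the fingers close. It gives the time, the measured TCP pose, the force, the opening and the grip force at its end, in the units of the state.
- telemetry.get_obs(): the state, without advancing time (a new reading comes with each control period).
- cams.read_camera(name): name is "scene" or "top" or "wrist"; returns the picture (480x640x3 uint8, blue, green, red); there is no depth.
- cams.calibration(name): a dict with "K" (3x3 intrinsics, pixels), "origin" and "rotation" of the camera in the world; the wrist camera has in their place "hand_eye" (4x4, takes a point from camera to tool coordinates, whose origin is the TCP and whose axes are the flange's). Camera axes: x right, y down, z forward; pixel columns grow to the right and rows downward; lengths in m; the calibration is good to about 2 mm. The wrist camera is an equidistant fisheye: a pixel r from the principal point sees the ray r / f radians off the axis. A picture is of the moment at which its call begins: read the wrist's pose just before it. calibration takes no time and is no camera call.
- env.sign_off(): hands the job in; it is judged then, once.
The state is a dict: "time_s": time; "qpos": joint angles; "joint_velocities": joint speeds; "effort": joint torques, N m; "tool_pos": TCP position; "tool_rot": TCP orientation; "force": force on the tool from outside, world axes, zero at the start; "wrist_torque": the same for the moment, N m; "grip_width": finger opening in m; "grasp_force": force on a finger pad.
Only numpy, scipy, OpenCV 4.12 (cv2) and the standard library are available. Lean on these libraries where they do the work, as an engineer would, in place of code of your own. Each camera call takes 0.05 s, during which the arm holds its last target. There are 200 camera calls.

### The job

Three tool bars that look the same stand on edge in the rack, but only one has its steel core inside and is to be ground: find it by its weight, lay it flat (wide face down) in the channel of the grinding jig and let go of it. Then turn the jig's wing knob clockwise until its clutch slips with the bar tight against the end stop, and stop within an eighth of a turn of the first slip. Leave the two light bars standing on edge in the rack places they came from, and do not disturb the other things on the bench.

Things in the scene. Friction and masses are not known exactly. Their poses are not given: they have to be found in the camera images.
- bar_a_center (a point): centre (half-way up) of one of three look-alike bars: bare aluminium with black end plugs, 180 mm long (x), 28 mm thick (its y), 44 mm wide (its z); it starts standing on edge in the rack, its z up. One of the three (any) has a steel core inside and weighs 0.53 to 0.72 kg; the other two weigh 0.18 to 0.24 kg. Only the weight tells; the core has 1.5 mm of play
- bar_b_center (a point): centre (half-way up) of one of three look-alike bars: bare aluminium with black end plugs, 180 mm long (x), 28 mm thick (its y), 44 mm wide (its z); it starts standing on edge in the rack, its z up. One of the three (any) has a steel core inside and weighs 0.53 to 0.72 kg; the other two weigh 0.18 to 0.24 kg. Only the weight tells; the core has 1.5 mm of play
- bar_c_center (a point): centre (half-way up) of one of three look-alike bars: bare aluminium with black end plugs, 180 mm long (x), 28 mm thick (its y), 44 mm wide (its z); it starts standing on edge in the rack, its z up. One of the three (any) has a steel core inside and weighs 0.53 to 0.72 kg; the other two weigh 0.18 to 0.24 kg. Only the weight tells; the core has 1.5 mm of play
- rack_top (a point): centre of the upper face of the fixed blue rack plate (200 x 190 mm, 10 mm above the bench), x along the standing bars, y across. Bar places at y = -66, 0 and +66 mm; each bar stands between four small steel posts (x = +-65 mm), 14 mm high, with 3 mm of play either side; between the posts it is free for fingers
- mat_top (a point): centre of the upper face of a fixed black rubber mat, 200 x 170 mm (x, y), 3 mm thick, kept clear for putting a bar down
- jig_seat (a point): where the bar's centre lies when clamped flat in the steel grinding jig: x along the channel from the knob to the end stop, z up. Channel floor 14 mm below this point (12 mm above the bench), 50 mm wide between lips 6 mm high, x -75 to +75 mm: 3 mm of play beside a flat bar. End stop face at x = +90 mm, 30 mm high; brass pad face at x = -100 mm when open: 10 mm of end play
- knob_grip (a point): centre of the black wing knob of the jig's clamp, on its upright axis, 153 mm from jig_seat towards -x; the wing is 52 mm long (its x), 14 mm thick (its y), 27 mm tall, half of it above this point, and turns over a steel disc of 52 mm diameter whose top is 19 mm below this point (78 mm above the bench)
- screw (a joint): how far the clamp screw (steel disc with a red line) has turned clockwise seen from above, rad; 0 = open (the start), it pushes the brass pad 10 mm towards the end stop per rad, 1.6 at most; light friction, 0.08 N m
- clutch (a joint): how far the wing knob has slipped clockwise past the screw disc, rad; 0 at the start. The knob carries the screw with it until the torque reaches about 0.35 N m (bar tight between pad and stop); beyond that the knob slips on, against that same torque
- wax_tin: tin with an orange band, 60 mm across, 70 mm tall; origin under its centre; a bystander
- spanner: steel spanner lying on the bench; origin under its middle; a bystander
- roller: black rubber roller on end, 64 mm across, 60 mm tall; origin under its centre; a bystander
- tape: yellow roll of tape lying flat, 90 mm across, 25 mm tall; origin under its centre; a bystander
- brush: bench brush lying on the bench; origin under its middle; a bystander
- square: try square lying flat, steel blade 150 mm, wooden stock; origin under the blade's middle; a bystander
- cup: blue mug, 72 mm across, 85 mm tall; origin under its centre; a bystander
Things that resemble listed ones, but are neither listed nor needed, are in the scene too. Leave any green or red look-alike of the part that bears bar_c_center alone.

How it is judged (in metres and radians):
On the way, in this order (a step that is already met when the one before it is completed fails the run):
1. the bar with the heavy core lies flat in the jig's channel, let go, its weight on the jig (over 3.7 N), before the clutch has slipped (((distance between bar_a_center and jig_seat below 0.012 m and angle between the y axis of bar_a_center and the z axis of jig_seat, either way round below 0.08 rad and angle between the x axis of bar_a_center and the x axis of jig_seat, either way round below 0.08 rad and contact force between the fingers and bar_a below 0.3 N and contact force between bar_a and jig above 3.7 N and contact force between bar_a and pad below 0.3 N) or (distance between bar_b_center and jig_seat below 0.012 m and angle between the y axis of bar_b_center and the z axis of jig_seat, either way round below 0.08 rad and angle between the x axis of bar_b_center and the x axis of jig_seat, either way round below 0.08 rad and contact force between the fingers and bar_b below 0.3 N and contact force between bar_b and jig above 3.7 N and contact force between bar_b and pad below 0.3 N) or (distance between bar_c_center and jig_seat below 0.012 m and angle between the y axis of bar_c_center and the z axis of jig_seat, either way round below 0.08 rad and angle between the x axis of bar_c_center and the x axis of jig_seat, either way round below 0.08 rad and contact force between the fingers and bar_c below 0.3 N and contact force between bar_c and jig above 3.7 N and contact force between bar_c and pad below 0.3 N)) and value of joint clutch below 0.08 rad), for 0.2 s.
2. the knob is turned until its clutch slips, with the pad pressing the bar (((distance between bar_a_center and jig_seat below 0.007 m and angle between the y axis of bar_a_center and the z axis of jig_seat, either way round below 0.08 rad and angle between the x axis of bar_a_center and the x axis of jig_seat, either way round below 0.08 rad and contact force between the fingers and bar_a below 0.3 N and contact force between pad and bar_a above 2 N) or (distance between bar_b_center and jig_seat below 0.007 m and angle between the y axis of bar_b_center and the z axis of jig_seat, either way round below 0.08 rad and angle between the x axis of bar_b_center and the x axis of jig_seat, either way round below 0.08 rad and contact force between the fingers and bar_b below 0.3 N and contact force between pad and bar_b above 2 N) or (distance between bar_c_center and jig_seat below 0.007 m and angle between the y axis of bar_c_center and the z axis of jig_seat, either way round below 0.08 rad and angle between the x axis of bar_c_center and the x axis of jig_seat, either way round below 0.08 rad and contact force between the fingers and bar_c below 0.3 N and contact force between pad and bar_c above 2 N)) and value of joint clutch above 0.12 rad), for 0.1 s.
At the end, for the whole second after the job is handed in: Cored bar flat in the channel: centre within 7 mm of the seat, faces and length within 0.08 rad; pad presses it with over 2 N; clutch slipped 0.12 to 1.0 rad; the two empty bars on edge (0.12 rad) within 12 mm of their starts; bars let go, under 0.02 m/s (((distance between bar_a_center and jig_seat below 0.007 m and angle between the y axis of bar_a_center and the z axis of jig_seat, either way round below 0.08 rad and angle between the x axis of bar_a_center and the x axis of jig_seat, either way round below 0.08 rad and contact force between the fingers and bar_a below 0.3 N and contact force between pad and bar_a above 2 N and distance of each of bar_b_center, bar_c_center from where it was at the start of the episode below 0.012 m and angle between each of bar_b_center, bar_c_center's own z axis and vertical below 0.12 rad and contact force between each of bar_b, bar_c and rack below 3.7 N) or (distance between bar_b_center and jig_seat below 0.007 m and angle between the y axis of bar_b_center and the z axis of jig_seat, either way round below 0.08 rad and angle between the x axis of bar_b_center and the x axis of jig_seat, either way round below 0.08 rad and contact force between the fingers and bar_b below 0.3 N and contact force between pad and bar_b above 2 N and distance of each of bar_a_center, bar_c_center from where it was at the start of the episode below 0.012 m and angle between each of bar_a_center, bar_c_center's own z axis and vertical below 0.12 rad and contact force between each of bar_a, bar_c and rack below 3.7 N) or (distance between bar_c_center and jig_seat below 0.007 m and angle between the y axis of bar_c_center and the z axis of jig_seat, either way round below 0.08 rad and angle between the x axis of bar_c_center and the x axis of jig_seat, either way round below 0.08 rad and contact force between the fingers and bar_c below 0.3 N and contact force between pad and bar_c above 2 N and distance of each of bar_a_center, bar_b_center from where it was at the start of the episode below 0.012 m and angle between each of bar_a_center, bar_b_center's own z axis and vertical below 0.12 rad and contact force between each of bar_a, bar_b and rack below 3.7 N)) and value of joint clutch above 0.12 rad and linear speed of each of bar_a, bar_b, bar_c below 0.02 m/s); the robot touches nothing.
It fails at once if the clutch is slipped by more than 1.0 rad: the knob was not stopped (value of joint clutch above 1 rad).
It fails at once if a bystander is moved more than 30 mm (distance of any of wax_tin, spanner, roller, tape, brush, square, cup from where it was at the start of the episode above 0.03 m).
It also fails if it takes over 72 s, if anything falls off the work surface, if the arm or the gripper's body presses on something with over 40 N, if the wrist force passes 120 N, or if a joint passes its speed limit or range.

## Working session

There is one attempt and no reset: what is moved stays moved. The work goes in short steps, Python scripts to look and compute and a tool call to move; the robot and the scene stay as the last step left them, time stands still between calls to the robot, and variables do not carry over. Pictures are saved under pics/ and viewed, at most 10 in all, crops included, and the job is handed in when it is done.

Besides the shell and the picture viewer there is one more tool, called after ">>>" as name(argument=value, ...), one argument or row to a line, values as JSON. arm_command: Moves the arm, as the interface text tells. Its arguments: {"type":"object","properties":{"series":{"type":"string"},"squeeze":{"type":"number"}},"required":["series"]}

```bash
ls; mkdir -p pics
python3 - <<'E'
from cell import telemetry,cams,env
import cv2
o=telemetry.get_obs();print(o)
for n in("scene","top"):
    cv2.imwrite(f"pics/{n}0.png",cams.read_camera(n));print(n,cams.calibration(n))
print(cams.calibration("wrist"))
E
```

```text
pics
{'time_s': 0.0, 'qpos': array([-74.1906119 ,  18.44066218,  -4.01721692,  83.17554572,
         1.2966664 ,  78.54100029,  -3.26291872]), 'joint_velocities': array([ 0.0539247 ,  0.01196784,  0.01237474, -0.10238378,  0.04263586,
       -0.04905669, -0.03812267]), 'effort': array([ 6.20728388e-04, -4.91279984e+01, -4.03493028e-01, -3.12536180e+01,
       -6.39167475e-02,  4.36382974e-02,  1.83291759e-04]), 'tool_pos': array([0.16814557, 0.62729335, 0.22143796]), 'tool_rot': array([-1.79888138e+02,  6.88894648e-03,  1.64999396e+02]), 'force': array([-1.04996463, -0.04777009,  0.13597284]), 'wrist_torque': array([ 0.00239983, -0.00296772,  0.05750989]), 'grasp_force': 0.0, 'grip_width': 0.08706290906279929}
scene {'K': array([[592.02415729,   0.        , 322.00300114],
       [  0.        , 592.02415729, 247.68860185],
       [  0.        ,   0.        ,   1.        ]]), 'origin': array([ 1.47489712, -0.73383889,  1.41253427]), 'rotation': array([-139.13046668,    0.54658084,   54.64951361])}
top {'K': array([[553.20500975,   0.        , 331.15506584],
       [  0.        , 553.20500975, 240.30464397],
       [  0.        ,   0.        ,   1.        ]]), 'origin': array([ 0.13548075, -0.08262298,  2.01273179]), 'rotation': array([-167.9046521 ,   -0.23904079,  -86.89245756])}
{'K': array([[371.64829954,   0.        , 316.75454584],
       [  0.        , 371.64829954, 238.65437342],
       [  0.        ,   0.        ,   1.        ]]), 'hand_eye': array([[-8.20602697e-05, -9.63805672e-01, -2.66605737e-01,
         7.20880444e-02],
       [ 9.99998696e-01, -5.09152876e-04,  1.53284123e-03,
        -7.37194005e-04],
       [-1.61310415e-03, -2.66605264e-01,  9.63804457e-01,
        -1.60722300e-01],
       [ 0.00000000e+00,  0.00000000e+00,  0.00000000e+00,
         1.00000000e+00]])}
```

View pics/scene0.png

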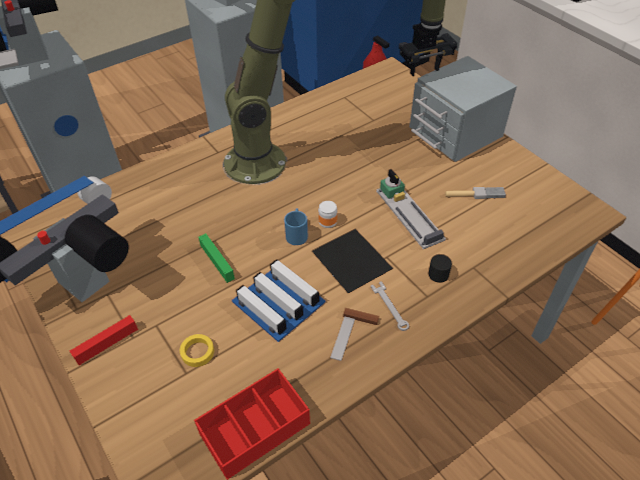

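View pics/top0.png

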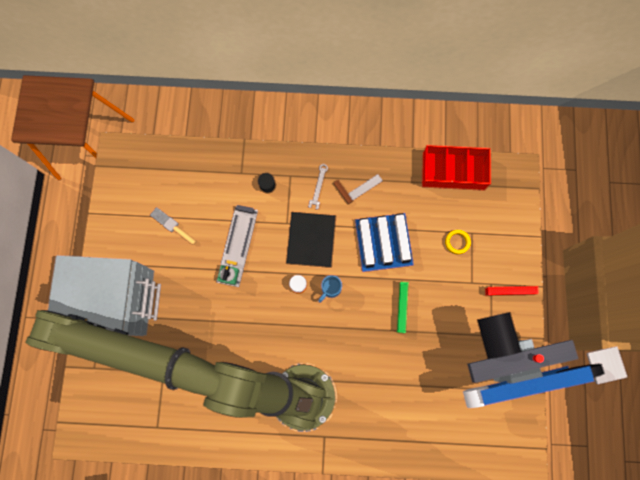

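The scene shows three bars on the blue rack (top view, px ~385,241), the mat (311,239), the jig (238,240) with its knob (~229,268), and the bystanders around them. Green and red look-alike bars lie apart from these. Next I'll measure with masks.

```bash
cat > h.py <<'E'
import numpy as np,cv2
from scipy.spatial.transform import Rotation as R
from cell import telemetry,cams,env
def ray(n,uv,obs=None):
    c=cams.calibration(n);K=c["K"];uv=np.atleast_2d(np.asarray(uv,float))
    d=np.c_[(uv[:,0]-K[0,2])/K[0,0],(uv[:,1]-K[1,2])/K[1,1],np.ones(len(uv))]
    if n!="wrist": return np.array(c["origin"]),d@R.from_euler('xyz',c["rotation"],degrees=True).as_matrix().T
    r=np.hypot(d[:,0],d[:,1])+1e-12
    d=np.c_[d[:,0]/r*np.sin(r),d[:,1]/r*np.sin(r),np.cos(r)]
    H=c["hand_eye"];T=R.from_euler('xyz',obs["tool_rot"],degrees=True).as_matrix()
    return obs["tool_pos"]+T@H[:3,3],d@H[:3,:3].T@T.T
def plane(n,uv,z,obs=None):
    o,d=ray(n,uv,obs);return o+d*((z-o[2])/d[:,2])[:,None]
def rects(mask,amin=40):
    cs,_=cv2.findContours(mask.astype(np.uint8),cv2.RETR_EXTERNAL,cv2.CHAIN_APPROX_NONE)
    return [cv2.boxPoints(cv2.minAreaRect(c)) for c in cs if cv2.contourArea(c)>amin]
def world_rects(n,mask,z,obs=None,amin=40):
    out=[]
    cs,_=cv2.findContours(mask.astype(np.uint8),cv2.RETR_EXTERNAL,cv2.CHAIN_APPROX_NONE)
    for c in cs:
        if cv2.contourArea(c)<amin: continue
        p=plane(n,c.reshape(-1,2),z,obs)[:,:2]
        out.append((cv2.minAreaRect((p*1000).astype(np.float32)),c.reshape(-1,2).mean(0).round()))
    return out
E
python3 - <<'E'
from h import *
im=cv2.imread("pics/top0.png");hsv=cv2.cvtColor(im,cv2.COLOR_BGR2HSV)
H,S,V=[hsv[...,i].astype(int) for i in range(3)]
roi=np.zeros(H.shape,bool);roi[150:300,200:430]=1
for nm,m,z in(("white",(S<40)&(V>170),.054),("blue",(H>95)&(H<125)&(S>90),.01),("dark",V<50,.003),("grey",(S<50)&(V>90)&(V<=215),.018)):
    for r,c in world_rects("top",m&roi,z): print(nm,c,np.round(r[0],1),np.round(r[1],1),round(r[2],1))
cr=np.hstack([cv2.resize(im[195:295,205:275],(420,600),interpolation=2),cv2.resize(cv2.imread("pics/scene0.png")[160:255,365:455],(380,600),interpolation=2)])
cv2.imwrite("pics/c1.png",cr)
E
```

```text
white [297. 283.] [391.5  43.1] [53.9 53.5] 3.7
white [367. 241.] [ 558.7 -196.4] [166.7  30.1] 10.5
white [385. 239.] [ 570.9 -261.5] [166.5  30.9] 10.5
white [403. 237.] [ 582.6 -326.2] [166.2  30.6] 10.5
white [238. 245.] [520.7 270.7] [ 80.2 248.9] 81.1
white [365. 187.] [ 763.9 -182. ] [ 26.3 128.5] 37.7
white [317. 189.] [751.3  -7.3] [ 32.2 153.1] 79.8
blue [330. 288.] [387.5 -76. ] [67.4 90.2] 85.2
blue [379. 245.] [ 569.2 -261.2] [195.1 185.9] 10.5
dark [310. 239.] [567.8   9.3] [159.2 189.4] 88.3
dark [266. 182.] [776.8 189.8] [68.1 57. ] 4.3
grey [400. 239.] [ 591.3 -329.9] [176.9  42.3] 11.3
grey [237. 252.] [524.2 277.5] [ 83.  290.5] 81.1
grey [365. 187.] [ 776.7 -183.7] [ 28.9 133.9] 37.7
grey [317. 188.] [768.  -10.3] [ 34.5 169. ] 78.0
```

View pics/c1.png

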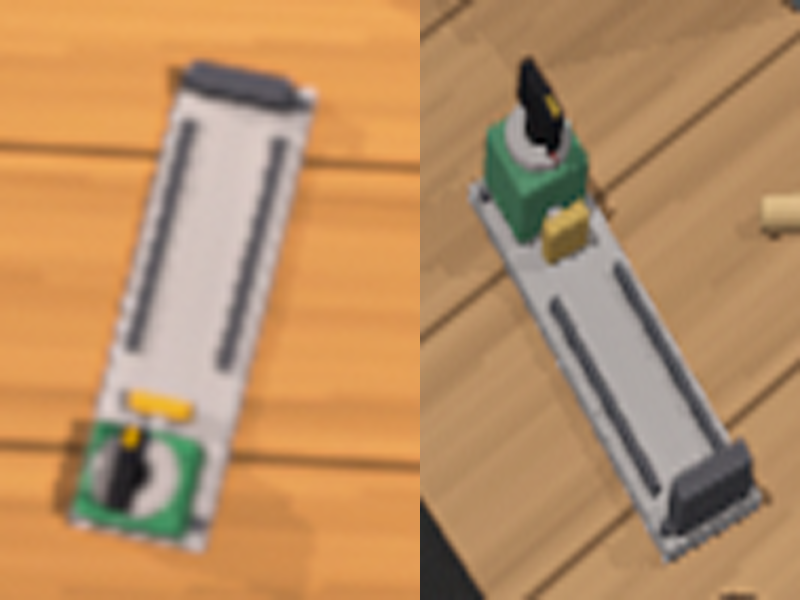

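The crop shows the jig's channel with two dark lips (crop corners at 188,122 / 133,350 / 280,140 / 225,370) and the stop at the far end. The wing has a yellow tip and lies roughly along the channel.

```bash
cat >> h.py <<'E'
def delta(x,y,z,yaw,o=None):
    o=o or telemetry.get_obs();p=o["tool_pos"];T=R.from_euler('xyz',o["tool_rot"],degrees=True).as_matrix()
    psi=o["tool_rot"][2];dt=(psi-yaw+180)%360-180
    ps=np.radians(yaw);w=np.array([x,y,z])-p
    f=lambda a:np.round([w[0]*np.cos(a)+w[1]*np.sin(a),w[0]*np.sin(a)-w[1]*np.cos(a),-w[2]],4)*1000
    print("shift before turn",f(np.radians(psi)),"after turn",f(ps),"turn rad",round(np.radians(dt),3))
E
python3 - <<'E'
from h import *
s=lambda *a:np.array(a)/6+np.array([205,195])
print("lipcentre",plane("top",[s(206.5,245.5)],.018),"knob",plane("top",[s(127,470)],.11))
L=plane("top",[s(188,122),s(133,350),s(280,140),s(225,370)],.018);print(L.round(3), np.degrees(np.arctan2(*(L[0]-L[1])[[1,0]])))
print("cabinet base/top?",plane("top",[(52,258),(152,262),(132,335),(50,310)],.1).round(3),plane("top",[(52,258),(152,262),(132,335)],.25).round(3))
delta(.54,.28,.30,171)
E
```

```text
lipcentre [[0.56065188 0.27126375 0.018     ]] knob [[0.4059349  0.28899907 0.11      ]]
[[0.638 0.29  0.018]
 [0.493 0.31  0.018]
 [0.63  0.232 0.018]
 [0.484 0.253 0.018]] -8.063960232884732
cabinet base/top? [[0.428 0.905 0.1  ]
 [0.433 0.554 0.1  ]
 [0.178 0.591 0.1  ]
 [0.247 0.883 0.1  ]] [[0.405 0.828 0.25 ]
 [0.41  0.504 0.25 ]
 [0.175 0.538 0.25 ]]
shift before turn [-449.1 -239.3  -78.5] after turn [-421.6 -284.9  -78.5] turn rad -0.105
```

>>> arm_command(
  series="0 0 -40 -0.105 0; 0 0 -40 0 0; -38 -26 0 0 0; -38 -26 0 0 0; -38 -26 0 0 0; -38 -26 0 0 0; -38 -26 0 0 0; -38 -26 0 0 0; -38 -26 0 0 0; -38 -26 0 0 0; -38 -26 0 0 0; -38 -26 0 0 0; -40 -26 0 0 0; 0 0 0 0 0; 0 0 0 0 0",
)

```text
time_s: 1.35
tool_pos: [0.5042, 0.3105, 0.302]
tool_rot: [-179.9, 0.0, 170.6]
force: [-1.4, 0.7, -1.0]
grip_width: 0.0874
grasp_force: 0.0
```

Run:
```python
from h import *
o=telemetry.get_obs();im=cams.read_camera("wrist");cv2.imwrite("pics/w1.png",im);np.save("w1.npy",[o["tool_pos"],o["tool_rot"]]);print(o["tool_pos"],o["tool_rot"],o["qpos"])
```

```text
[0.50421716 0.31052169 0.3019939 ] [-1.79918145e+02  4.71938299e-04  1.70626152e+02] [-45.10059079   9.77304222  12.58666501  84.95641984  -2.06499336
  85.55843772  48.09723941]
```

View pics/w1.png

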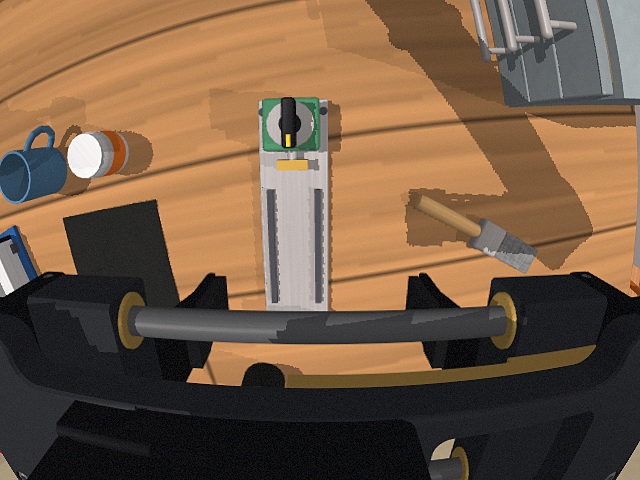

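The wrist view shows the knob wing at (288,122), parallel to the channel, the brass pad at (291,165), and the lips starting at about (271,190) and (318,190). Next I'll measure these.

Run:
```python
from h import *
p,r=np.load("w1.npy");o=dict(tool_pos=p,tool_rot=r)
im=cv2.imread("pics/w1.png");hsv=cv2.cvtColor(im,cv2.COLOR_BGR2HSV);H,S,V=[hsv[...,i].astype(int) for i in range(3)]
def roi(x0,x1,y0,y1):
    m=np.zeros(H.shape,bool);m[y0:y1,x0:x1]=1;return m
def show(n,m,z,a=20):
    for w,c in world_rects("wrist",m,z,o,a):print(n,c,np.round(w[0],1),np.round(w[1],1),round(w[2],1))
yel=(H>18)&(H<35)&(S>130)&(V>120)
k=((V<60)|yel)&roi(276,303,92,150);show("wing",k,.1105)
show("green",((H>60)&(H<90)&(S>80))&roi(255,325,90,160),.07,200)
show("lipL",(V<110)&roi(262,280,180,306),.018)
show("lipR",(V<110)&roi(310,328,180,300),.018)
show("brass",yel&roi(270,312,155,175),.04)
```

```text
wing [288. 122.] [413.2 299.2] [19.7 47.7] 80.3
green [290. 125.] [413.2 297. ] [59.7 55.3] 79.9
lipL [272. 246.] [558.  244.5] [  9.5 148.2] 81.0
lipR [318. 244.] [564.5 301.2] [  8.4 144.2] 80.8
brass [292. 164.] [457.7 289.2] [34.2 10.4] 80.1
```

Run:
```python
from h import *
delta(.51,-.255,.30,-169.5)
```

```text
shift before turn [ -97.5 -559.7    2. ] after turn [  96.1 -559.9    2. ] turn rad -0.342
```

>>> arm_command(
  series="0 0 0 -0.114 0; 0 0 0 -0.114 0; 0 0 0 -0.114 0; 7 -40 0 0 0; 7 -40 0 0 0; 7 -40 0 0 0; 7 -40 0 0 0; 7 -40 0 0 0; 7 -40 0 0 0; 7 -40 0 0 0; 7 -40 0 0 0; 7 -40 0 0 0; 7 -40 0 0 0; 7 -40 0 0 0; 7 -40 0 0 0; 7 -40 0 0 0; 5 -40 0 0 0; 0 0 0 0 0; 0 0 0 0 0",
)

```text
time_s: 2.98
tool_pos: [0.5106, -0.255, 0.3021]
tool_rot: [180.0, -0.1, -169.5]
force: [0.5, 1.0, -0.0]
grip_width: 0.087
grasp_force: 0.0
```

Run:
```python
from h import *
o=telemetry.get_obs();im=cams.read_camera("wrist");cv2.imwrite("pics/w2.png",im);print(o["tool_pos"],o["tool_rot"],o["qpos"],o["force"])
hsv=cv2.cvtColor(im,cv2.COLOR_BGR2HSV);H,S,V=[hsv[...,i].astype(int) for i in range(3)]
m=(S<40)&(V>150)
for w,c in world_rects("wrist",m,.054,o,300):print(c,np.round(w[0],1),np.round(w[1],1),round(w[2],1))
```

```text
[ 0.51062286 -0.25504573  0.30209908] [ 1.79997081e+02 -5.76709869e-02 -1.69537365e+02] [-11.83659361   7.94049653  40.09962338  88.73299273  -5.08901273
  85.24287139 128.8812502 ] [ 0.52492919  0.99039235 -0.01396389]
[350. 368.] [ 723.7 -172.8] [26. 65.] 36.4
[622. 257.] [490.  224.1] [ 68.3 104.9] 77.6
[357. 245.] [ 553.8 -200.2] [158.5  29.8] 10.5
[301. 245.] [ 565.5 -263.9] [157.7  27.8] 10.3
[245. 245.] [ 577.4 -328. ] [159.2  28.3] 10.4
[559. 162.] [390.6  44. ] [57.1 75.2] 14.1
```

View pics/w2.png

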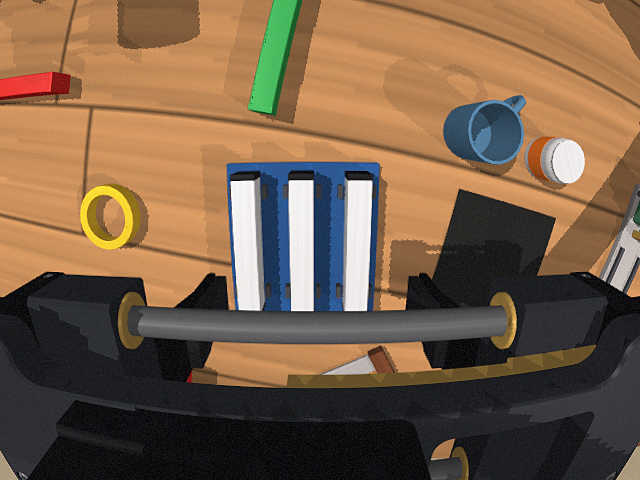

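The wrist view shows the three bars (px 245, 301, 357) along yaw 10.4°, which agrees with the top view to about 2 mm. I'll weigh the far bar (c) first.

>>> arm_command(
  series="-19 -28 0 0 108; -19 -28 0 0 108; -19 -28 0 0 108; 0 0 40 0 108; 0 0 40 0 108; 0 0 40 0 108; 0 0 40 0 108; 0 0 40 0 108; 0 0 40 0 108; 0 0 20 0 108; 0 0 12 0 108; 0 0 10 0 108; 0 0 0 0 108; 0 0 0 0 108",
  squeeze=30,
)

```text
time_s: 4.2
tool_pos: [0.5837, -0.3256, 0.0216]
tool_rot: [-180.0, 0.1, -169.3]
force: [0.7, -1.0, 0.4]
grip_width: 0.0499
grasp_force: 0.0
```

>>> arm_command(
  series="0 0 0 0 255; 0 0 0 0 255; 0 0 0 0 255; 0 0 0 0 255; 0 0 0 0 255; 0 0 0 0 255",
  squeeze=30,
)

```text
time_s: 4.7
tool_pos: [0.5829, -0.3267, 0.0214]
tool_rot: [-180.0, 0.1, -169.4]
force: [-0.9, -0.6, 2.8]
grip_width: 0.028
grasp_force: 30.0
```

>>> arm_command(
  series="0 0 -5 0 255; 0 0 -5 0 255; 0 0 0 0 255; 0 0 0 0 255; 0 0 0 0 255",
)

```text
time_s: 5.12
tool_pos: [0.5822, -0.326, 0.0303]
tool_rot: [180.0, -0.0, -169.4]
force: [-0.4, 0.6, -2.7]
grip_width: 0.0277
grasp_force: 30.0
```

>>> arm_command(
  series="0 0 0 0 255",
)

```text
time_s: 5.2
tool_pos: [0.5821, -0.326, 0.0301]
tool_rot: [180.0, -0.0, -169.4]
force: [-0.3, -0.7, -1.7]
grip_width: 0.0278
grasp_force: 30.0
```

>>> arm_command(
  series="0 0 5 0 255; 0 0 5 0 255; 0 0 0 0 255; 0 0 0 0 108; 0 0 0 0 108; 0 0 0 0 108; 0 0 0 0 108; 0 0 -40 0 108; 0 0 -40 0 108; 0 33 0 0 108; 0 33 0 0 108; 0 0 0 0 108; 0 0 40 0 108; 0 0 30 0 108; 0 0 10 0 108; 0 0 0 0 108; 0 0 0 0 108",
)

```text
time_s: 6.62
tool_pos: [0.5703, -0.2619, 0.0208]
tool_rot: [-180.0, -0.0, -169.4]
force: [0.8, -0.7, 0.6]
grip_width: 0.0502
grasp_force: 0.0
```

>>> arm_command(
  series="0 0 0 0 255; 0 0 0 0 255; 0 0 0 0 255; 0 0 0 0 255; 0 0 0 0 255; 0 0 0 0 255; 0 0 -5 0 255; 0 0 -5 0 255; 0 0 0 0 255; 0 0 0 0 255; 0 0 0 0 255",
)

```text
time_s: 7.53
tool_pos: [0.5697, -0.2609, 0.0299]
tool_rot: [179.9, -0.1, -169.4]
force: [0.8, 0.2, -6.7]
grip_width: 0.0275
grasp_force: 30.0
```

>>> arm_command(
  series="0 0 0 0 255",
)

```text
time_s: 7.62
tool_pos: [0.5698, -0.261, 0.0299]
tool_rot: [180.0, -0.1, -169.4]
force: [-0.3, 0.3, -7.0]
grip_width: 0.0277
grasp_force: 30.0
```

Bar b weighs about 6.8 N, so it holds the core (bar c read about 2 N). I'll carry it to the mat.

>>> arm_command(
  series="0 0 -25 0 255; 0 0 -40 0 255; 0 0 -35 0 255; 0 0 0 0.114 255; 0 0 0 0.114 255; 0 0 0 0.114 255; 3 20 0 0 255; 7 39 0 0 255; 7 39 0 0 255; 7 39 0 0 255; 7 39 0 0 255; 6 39 0 0 255; 2 21 0 0 255; 0 0 0 0 255; 0 0 40 0 255; 0 0 40 0 255; 0 0 20 0 255; 0 0 0 0 255; 0 0 0 0 255",
)

```text
time_s: 9.2
tool_pos: [0.5675, -0.0227, 0.0297]
tool_rot: [-179.9, -0.1, 171.0]
force: [0.4, -0.8, -5.7]
grip_width: 0.0277
grasp_force: 30.0
```

>>> arm_command(
  series="0 0 7 0 255; 0 0 5 0 255; 0 0 2 0 255; 0 0 1.5 0 255; 0 0 0 0 255",
)

```text
time_s: 9.62
tool_pos: [0.5688, -0.0221, 0.0154]
tool_rot: [180.0, 0.0, 171.0]
force: [-0.6, -0.4, -6.7]
grip_width: 0.0277
grasp_force: 30.0
```

>>> arm_command(
  series="0 0 2 0 255; 0 0 1 0 255; 0 0 0 0 255",
)

```text
time_s: 9.87
tool_pos: [0.5691, -0.0222, 0.0148]
tool_rot: [179.9, -0.0, 171.0]
force: [-8.5, 1.1, 12.4]
grip_width: 0.0275
grasp_force: 30.0
```

>>> arm_command(
  series="0 0 -1.5 0 255; 0 0 0 0 150; 0 0 0 0 100; 0 0 0 0 50; 0 0 0 0 0; 0 0 0 0 0; 0 0 0 0 0; 0 0 -12 0 0; 0 0 -12 0 0; 0 0 0 0 0",
)

```text
time_s: 10.7
tool_pos: [0.5709, -0.0225, 0.0407]
tool_rot: [179.9, 0.3, 171.0]
force: [1.0, -0.2, 0.6]
grip_width: 0.0798
grasp_force: 0.0
```

>>> arm_command(
  series="0 13 2 0 0; 0 13 0 0 0; 0 5 0 0 0; 0 5 0 0 0; 0 5 0 0 0; 0 5 0 0 0; 0 5 0 0 0; 0 5 0 0 0; 0 0 0 0 0; 0 0 0 0 0; 0 0 0 0 0",
)

```text
time_s: 11.62
tool_pos: [0.5768, 0.0336, 0.035]
tool_rot: [-180.0, -0.1, 171.1]
force: [0.4, 0.6, 0.2]
grip_width: 0.087
grasp_force: 0.0
```

Run:
```python
from h import *
o=telemetry.get_obs();print(o["tool_pos"],o["force"])
t=cams.read_camera("top")[180:300,270:350];s=cams.read_camera("scene")[210:310,290:410]
cv2.imwrite("pics/p3.png",np.hstack([cv2.resize(t,(400,600)),cv2.resize(s,(400,600))]))
```

```text
[0.57680157 0.03360825 0.03499868] [0.44269527 0.64478475 0.20428199]
```

View pics/p3.png

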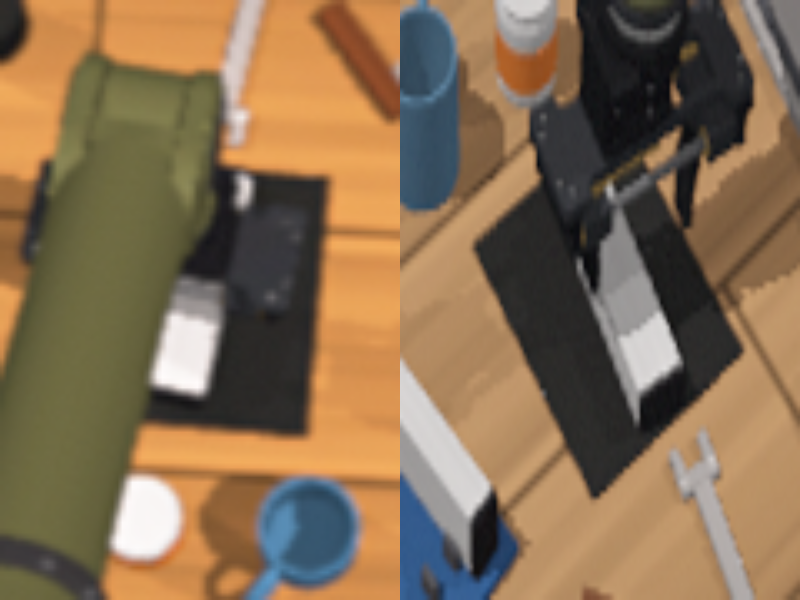

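The crops show the bar lying flat (wide face up) on the mat, the finger just past its edge. I'll rise and measure it with the wrist camera.

>>> arm_command(
  series="0 0 -40 0 0; 0 0 -40 0 0; 20 0 -40 0 0; 20 0 -40 0 0; 20 -10 -40 0 0; 0 0 -30 0 0; 0 0 0 0 0; 0 0 0 0 0",
)

```text
time_s: 12.38
tool_pos: [0.5221, 0.0328, 0.2584]
tool_rot: [179.8, 0.2, 171.0]
force: [0.0, 0.1, -0.7]
grip_width: 0.0867
grasp_force: 0.0
```

Run:
```python
from h import *
o=telemetry.get_obs();im=cams.read_camera("wrist");cv2.imwrite("pics/w3.png",im);print(o["tool_pos"],o["tool_rot"])
hsv=cv2.cvtColor(im,cv2.COLOR_BGR2HSV);H,S,V=[hsv[...,i].astype(int) for i in range(3)]
m=(S<40)&(V>150)
for w,c in world_rects("wrist",m,.031,o,300):print(c,np.round(w[0],1),np.round(w[1],1),round(w[2],1))
```

```text
[0.52206457 0.032786   0.25837518] [179.82689362   0.210031   171.00408156]
[316. 356.] [711.4   2.3] [34.2 45.9] 80.9
[500. 268.] [630.5 248.5] [78.9 35.5] 80.3
[ 49. 258.] [ 528.7 -338.3] [60.2 70.7] 8.5
[129. 251.] [ 545.9 -201.8] [144.6  55.4] 10.2
[306. 244.] [566.5  14.2] [ 43.5 151.1] 80.9
[503. 145.] [472.2 267.1] [ 67.1 147.4] 81.1
[528.  80.] [408.9 295.7] [18.2 50.4] 89.9
[305.  81.] [386.7  42.4] [61.7 62.3] 80.7
```

View pics/w3.png

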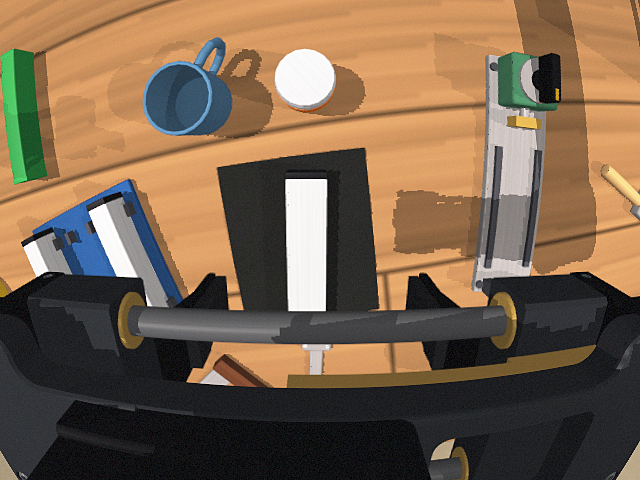

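The bar is flat, 43.5 mm wide, with yaw −9.1°, and its centre is at about (574, 13) mm. I'll grip it high enough to keep the fingers clear of the lips.

>>> arm_command(
  series="-27 -6 40 0 0; -27 -6 40 0 0; 0 0 40 0 0; 0 0 40 0 0; 0 0 40 0 0; 0 0 25 0 0; 0 0 12 0 0; 0 0 8 0 0; 0 0 0 0 0; 0 0 0 0 0",
)

```text
time_s: 13.27
tool_pos: [0.566, 0.0152, 0.0236]
tool_rot: [180.0, 0.1, 171.0]
force: [-0.3, -0.8, 0.1]
grip_width: 0.0871
grasp_force: 0.0
```

>>> arm_command(
  series="-8 -1 5 0 0; 0 0 5 0 0; 0 0 2.5 0 0; 0 0 0 0 0; 0 0 0 0 0",
)

```text
time_s: 13.68
tool_pos: [0.573, 0.0132, 0.0105]
tool_rot: [180.0, -0.0, 171.0]
force: [-0.3, 0.5, 0.4]
grip_width: 0.0868
grasp_force: 0.0
```

>>> arm_command(
  series="0 0 0 0 255; 0 0 0 0 255; 0 0 0 0 255; 0 0 0 0 255; 0 0 0 0 255; 0 0 0 0 255; 0 0 -30 0 255; 0 0 -40 0 255; 0 0 -40 0 255; 0 0 0 0 255; 0 0 0 0 255; 0 0 0 0 255",
  squeeze=40,
)

```text
time_s: 14.68
tool_pos: [0.5727, 0.0134, 0.1204]
tool_rot: [180.0, -0.0, 171.0]
force: [-0.6, 0.4, -0.9]
grip_width: 0.0148
grasp_force: 0.0
```

Run:
```python
from h import *
s=np.array([.563,.2725]);u=np.array([.9873,-.158])
t=s-.004*u;print(t);delta(t[0],t[1],.0195,171)
```

```text
[0.5590508 0.273132 ]
shift before turn [ 54.  254.4 100.9] after turn [ 54.1 254.4 100.9] turn rad 0.001
```

The fingers needed more time to close and lifted away without the bar. I'll re-open and look again.

>>> arm_command(
  series="27 0 -40 0 0; 27 0 -40 0 0; 0 0 -40 0 0; 0 0 -20 0 0; 0 0 0 0 0; 0 0 0 0 0; 0 0 0 0 0; 0 0 0 0 0; 0 0 0 0 0; 0 0 0 0 0",
)

```text
time_s: 15.52
tool_pos: [0.5263, 0.0203, 0.2482]
tool_rot: [-179.9, -0.1, 171.0]
force: [-0.3, -0.2, 0.5]
grip_width: 0.0737
grasp_force: 0.0
```

Run:
```python
from h import *
o=telemetry.get_obs();im=cams.read_camera("wrist");cv2.imwrite("pics/w4.png",im);print(o["tool_pos"],o["tool_rot"],o["grip_width"])
hsv=cv2.cvtColor(im,cv2.COLOR_BGR2HSV);H,S,V=[hsv[...,i].astype(int) for i in range(3)]
m=(S<40)&(V>150)
for w,c in world_rects("wrist",m,.031,o,300):print(c,np.round(w[0],1),np.round(w[1],1),round(w[2],1))
```

```text
[0.52629583 0.02029196 0.24816154] [-1.79923244e+02 -1.20444220e-01  1.71003708e+02] 0.07370428087714308
[326. 356.] [708.6   2. ] [33.3 44.4] 80.7
[513. 270.] [632.3 245.5] [76.1 18.8] 81.1
[ 51. 257.] [ 532.9 -337.4] [71.1 68.8] 10.4
[128. 239.] [ 528.6 -204.8] [109.7  54.7] 10.3
[317. 242.] [566.   14.2] [ 43.4 150.8] 80.9
[516. 142.] [473.1 264. ] [ 63. 152.] 80.9
[318.  74.] [385.8  42.6] [62.7 62.8] 13.0
```

View pics/w4.png

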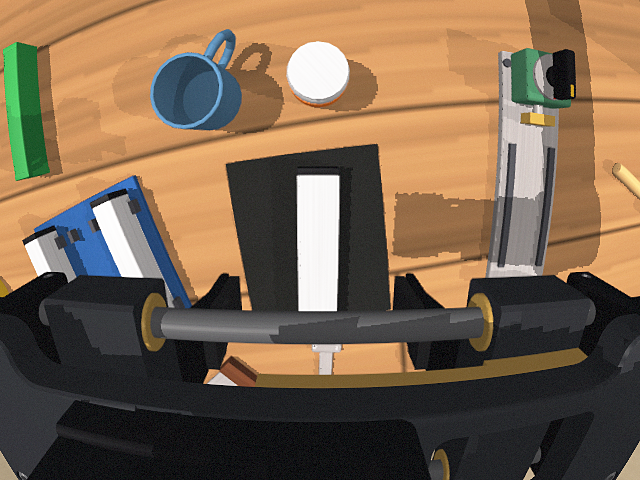

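The bar hasn't moved. I'll try again with the fingers pre-closed to about 60 mm and wait longer for the grip.

>>> arm_command(
  series="-16 0 38 0 80; -16 0 38 0 80; -16 0 38 0 80; 0 0 38 0 80; 0 0 38 0 80; 0 0 25 0 80; 0 0 12 0 80; 0 0 5 0 80; 0 0 0 0 80; 0 0 0 0 80",
)

```text
time_s: 16.4
tool_pos: [0.5757, 0.0129, 0.019]
tool_rot: [180.0, 0.1, 171.0]
force: [0.3, -0.4, -0.4]
grip_width: 0.0598
grasp_force: 0.0
```

>>> arm_command(
  series="2 0 4 0 80; 0 0 4 0 80; 0 0 0 0 255; 0 0 0 0 255; 0 0 0 0 255; 0 0 0 0 255; 0 0 0 0 255; 0 0 0 0 255",
  squeeze=40,
)

```text
time_s: 17.07
tool_pos: [0.5726, 0.0134, 0.0098]
tool_rot: [180.0, 0.0, 171.0]
force: [-1.0, 0.2, 2.0]
grip_width: 0.0436
grasp_force: 40.0
```

>>> arm_command(
  series="0 0 -20 0 255; 0 0 -40 0 255; 0 0 -40 0 255; 4 20 0 0 255; 9 40 0 0 255; 9 40 0 0 255; 9 40 0 0 255; 9 40 0 0 255; 9 40 0 0 255; 5 24 0 0 255; 0 10 0 0 255; 0 0 0 0 255; 0 0 0 0 255; 0 0 0 0 255",
)

```text
time_s: 18.23
tool_pos: [0.5585, 0.2697, 0.1084]
tool_rot: [-179.8, -0.1, 170.9]
force: [-0.3, -1.5, -6.3]
grip_width: 0.0437
grasp_force: 40.0
```

Run:
```python
from h import *
delta(.559,.273,.0195,171);print(telemetry.get_obs()["force"])
```

```text
shift before turn [ 0.   3.3 88.9] after turn [ 0.   3.3 88.9] turn rad -0.002
[-0.28400691 -1.5441529  -6.30281486]
```

>>> arm_command(
  series="0 3 30 0 255; 0 0 20 0 255; 0 0 0 0 255; 0 0 0 0 255",
)

```text
time_s: 18.57
tool_pos: [0.5583, 0.2728, 0.0583]
tool_rot: [-179.8, -0.1, 170.9]
force: [-0.3, 0.4, -6.6]
grip_width: 0.0437
grasp_force: 40.0
```

Run:
```python
from h import *
o=telemetry.get_obs();im=cams.read_camera("wrist");cv2.imwrite("pics/w5.png",im);print(o["tool_pos"],o["tool_rot"])
cv2.imwrite("pics/w5c.png",cv2.resize(im[0:330,180:460],(700,600)))
```

```text
[0.55832447 0.2728319  0.05834484] [-1.79818166e+02 -1.41104600e-01  1.70863747e+02]
```

View pics/w5c.png

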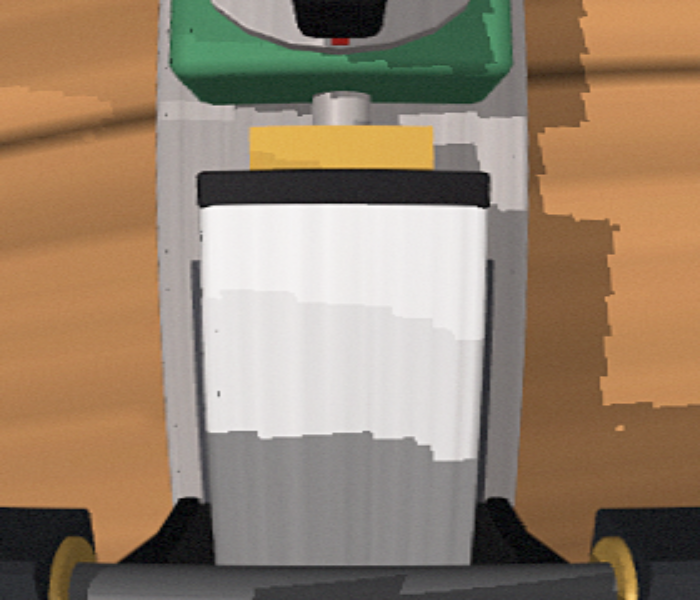

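Run:
```python
from h import *
o=telemetry.get_obs();P=lambda x,y,z:plane("wrist",[(180+x*.4,y*.55)],z,o)[0]*1000
u=np.array([.9873,-.158,0]);n=np.array([.158,.9873,0])
e=(P(199,172,.0795)+P(489,172,.0795))/2;c=e+90*u
l=[P(191,261,.018),P(494,261,.018)];s=np.mean(l,0)+75*u
print("bar centre",c,"seat",s,"along",(c-s)@u,"lateral",(c-s)@n,np.linalg.norm(l[0]-l[1]))
```

```text
bar centre [560.42869114 273.48032532  79.5       ] seat [564.89813259 272.6199758   18.        ] along -4.54861476872582 lateral 0.14325133542823074 65.94903200989542
```

The bar is centred over the channel: 0.1 mm off sideways and 4.5 mm short of the seat along it. Lowering.

>>> arm_command(
  series="0 0 12 0 255; 0 0 12 0 255; 0 0 8 0 255; 0 0 4 0 255; 0 0 0 0 255",
)

```text
time_s: 19.03
tool_pos: [0.5579, 0.2751, 0.0218]
tool_rot: [-179.9, -0.1, 171.0]
force: [-0.9, -0.6, -7.0]
grip_width: 0.0436
grasp_force: 40.0
```

>>> arm_command(
  series="0 0 2 0 255; 0 0 1 0 255; 0 0 0 0 255",
)

```text
time_s: 19.28
tool_pos: [0.5594, 0.2756, 0.0207]
tool_rot: [180.0, 0.0, 171.0]
force: [0.8, 0.1, -6.6]
grip_width: 0.0435
grasp_force: 40.0
```

>>> arm_command(
  series="0 -1.5 0 0 255; 0 -1 0 0 255; 0 0 0 0 255; 0 0 0 0 255",
)

```text
time_s: 19.62
tool_pos: [0.5589, 0.273, 0.0208]
tool_rot: [180.0, 0.0, 171.0]
force: [-0.5, 0.6, -6.7]
grip_width: 0.0434
grasp_force: 40.0
```

>>> arm_command(
  series="0 0 1 0 255; 0 0 1 0 255; 0 0 0 0 255",
)

```text
time_s: 19.87
tool_pos: [0.5589, 0.2733, 0.0189]
tool_rot: [180.0, 0.0, 171.0]
force: [-0.6, 0.4, -3.9]
grip_width: 0.0436
grasp_force: 40.0
```

>>> arm_command(
  series="0 0 0 0 100; 0 0 0 0 70; 0 0 0 0 60; 0 0 0 0 60; 0 0 0 0 60; 0 0 -20 0 60; 0 0 -40 0 60; 0 0 -40 0 60; 0 0 -40 0 60; 0 0 0 0 60; 0 0 0 0 60",
)

```text
time_s: 20.78
tool_pos: [0.5608, 0.2739, 0.1619]
tool_rot: [179.7, 0.3, 171.0]
force: [-0.1, 0.8, -1.2]
grip_width: 0.0666
grasp_force: 0.0
```

Run:
```python
from h import *
o=telemetry.get_obs();im=cams.read_camera("wrist");cv2.imwrite("pics/w6.png",im);print(o["tool_pos"],o["tool_rot"])
hsv=cv2.cvtColor(im,cv2.COLOR_BGR2HSV);H,S,V=[hsv[...,i].astype(int) for i in range(3)]
roi=np.zeros(H.shape,bool);roi[:,200:450]=1
for w,c in world_rects("wrist",(S<25)&(V>200)&roi,.04,o,200):print(c,np.round(w[0],1),np.round(w[1],1),round(w[2],1))
cv2.imwrite("pics/w6c.png",cv2.resize(im[0:330,180:460],(700,600)))
```

```text
[0.56076974 0.27385653 0.16190008] [179.72938311   0.26711756 171.01234012]
[315. 216.] [553.6 273.6] [ 42.4 152.8] 80.9
```

View pics/w6c.png

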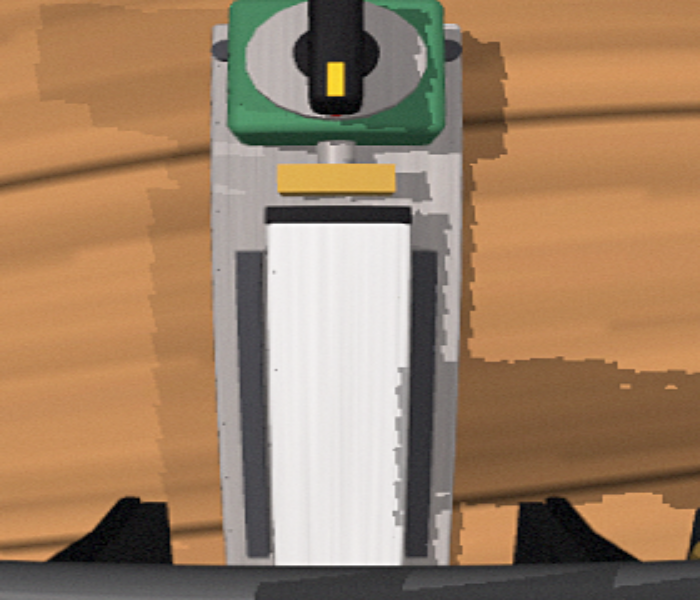

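The bar lies between the lips with a gap to the brass pad (crop y 195–207). Now to the knob.

>>> arm_command(
  series="37 0 0 0 150; 37 0 0 0 150; 37 0 0 0 150; 37 0 0 0 150; 0 0 0 0 150; 0 0 0 0 150; 0 0 0 0 150",
)

```text
time_s: 21.42
tool_pos: [0.4124, 0.2958, 0.1577]
tool_rot: [-179.9, -0.0, 171.0]
force: [0.6, 0.8, -0.6]
grip_width: 0.037
grasp_force: 0.0
```

Run:
```python
from h import *
o=telemetry.get_obs();delta(.413,.2975,.086,171);print(o["grip_width"],o["tool_pos"],o["qpos"],o["wrist_torque"])
```

```text
shift before turn [-0.3  1.8 71.7] after turn [-0.3  1.8 71.7] turn rad 0.001
0.03703981301804692 [0.41244684 0.29579586 0.15765498] [-71.14330688   3.33864382  33.8297589  109.03253112  -1.96401704
  68.26181744  44.41236273] [-0.01882111 -0.05363827 -0.03556932]
```

>>> arm_command(
  series="0 1.5 25 0 150; 0 0 25 0 150; 0 0 14 0 150; 0 0 7 0 150; 0 0 0 0 150; 0 0 0 0 150",
)

```text
time_s: 21.92
tool_pos: [0.4138, 0.2971, 0.0875]
tool_rot: [-179.9, 0.0, 170.9]
force: [-0.1, -0.5, 1.3]
grip_width: 0.0358
grasp_force: 0.0
```

>>> arm_command(
  series="0 0 0 0 255; 0 0 0 0 255; 0 0 0 0 255; 0 0 0 0 255; 0 0 0 0 255; 0 0 0 0 255",
  squeeze=30,
)

```text
time_s: 22.42
tool_pos: [0.413, 0.2961, 0.0881]
tool_rot: [-179.9, -0.0, 171.0]
force: [-1.9, -5.2, 4.7]
grip_width: 0.0129
grasp_force: 30.0
```

Run:
```python
from h import *
o=telemetry.get_obs();print({k:np.round(o[k],4) for k in("tool_pos","tool_rot","wrist_torque","force","grip_width","grasp_force")})
```

```text
{'tool_pos': array([0.413 , 0.2961, 0.0881]), 'tool_rot': array([-1.798865e+02, -1.670000e-02,  1.709813e+02]), 'wrist_torque': array([-1.0321,  0.3528, -0.0333]), 'force': array([-1.8978, -5.1643,  4.687 ]), 'grip_width': np.float64(0.0129), 'grasp_force': np.float64(30.0062)}
```

>>> arm_command(
  series="0 -1 0 0.05 255; 0 0 0 0.1 255; 0 0 0 0.1 255; 0 0 0 0.1 255; 0 0 0 0.1 255; 0 0 0 0.1 255; 0 0 0 0.1 255; 0 0 0 0.1 255; 0 0 0 0.1 255; 0 0 0 0 255; 0 0 0 0 255",
)

```text
time_s: 23.33
tool_pos: [0.4123, 0.2949, 0.0881]
tool_rot: [-179.8, 0.1, 122.3]
force: [-2.4, -5.7, 6.7]
grip_width: 0.0128
grasp_force: 30.0
```

```bash
cat > s.py <<'E'
from h import *
o=telemetry.get_obs();print({k:np.round(o[k],3) for k in("tool_pos","tool_rot","wrist_torque","force","grasp_force")},"turned",np.radians(171-o["tool_rot"][2]))
E
python3 s.py
```

```text
{'tool_pos': array([0.412, 0.295, 0.088]), 'tool_rot': array([-1.79834e+02,  6.10000e-02,  1.22274e+02]), 'wrist_torque': array([-1.273,  0.608,  0.057]), 'force': array([-2.402, -5.704,  6.727]), 'grasp_force': np.float64(30.008)} turned 0.8504274522005267
```

>>> arm_command(
  series="0 0 0 0.08 255; 0 0 0 0.08 255; 0 0 0 0.06 255; 0 0 0 0 255",
)

```text
time_s: 23.67
tool_pos: [0.412, 0.2948, 0.0881]
tool_rot: [-179.8, 0.1, 109.6]
force: [-3.1, -5.6, 7.7]
grip_width: 0.0131
grasp_force: 30.4
```

```bash
python3 s.py
```

```text
{'tool_pos': array([0.412, 0.295, 0.088]), 'tool_rot': array([-1.79816e+02,  1.14000e-01,  1.09595e+02]), 'wrist_torque': array([-1.467,  0.793,  0.25 ]), 'force': array([-3.112, -5.607,  7.677]), 'grasp_force': np.float64(30.363)} turned 1.0717253536421198
```

>>> arm_command(
  series="0 0 0 0.07 255; 0 0 0 0.07 255; 0 0 0 0.06 255; 0 0 0 0 255",
)

```text
time_s: 24.0
tool_pos: [0.4117, 0.2947, 0.088]
tool_rot: [-179.8, 0.2, 98.1]
force: [-4.5, -6.4, 8.9]
grip_width: 0.0131
grasp_force: 30.4
```

```bash
python3 s.py
```

```text
{'tool_pos': array([0.412, 0.295, 0.088]), 'tool_rot': array([-1.79803e+02,  1.59000e-01,  9.81430e+01]), 'wrist_torque': array([-1.557,  1.008,  0.331]), 'force': array([-4.527, -6.419,  8.936]), 'grasp_force': np.float64(30.371)} turned 1.27158667283256
```

>>> arm_command(
  series="0 0 0 0.07 255; 0 0 0 0.07 255; 0 0 0 0.06 255; 0 0 0 0 255; 0 0 0 0 255",
)

```text
time_s: 24.42
tool_pos: [0.4114, 0.2947, 0.088]
tool_rot: [-179.8, 0.2, 86.8]
force: [-5.2, -6.5, 8.6]
grip_width: 0.0132
grasp_force: 30.3
```

```bash
python3 s.py
```

```text
{'tool_pos': array([0.411, 0.295, 0.088]), 'tool_rot': array([-179.799,    0.2  ,   86.819]), 'wrist_torque': array([-1.569,  1.156,  0.241]), 'force': array([-5.164, -6.536,  8.624]), 'grasp_force': np.float64(30.321)} turned 1.4692328615338544
```

>>> arm_command(
  series="0 0 0 0 200; 0 0 0 0 160; 0 0 0 0 150; 0 0 0 0 150; 0 0 -15 0 150; 0 0 -30 0 150; 0 0 -40 0 150; 0 0 -40 0 150; 0 0 -30 0 150; 0 0 0 0 150; 0 0 0 0 150",
)

```text
time_s: 25.33
tool_pos: [0.4136, 0.2977, 0.2444]
tool_rot: [179.9, -0.2, 86.8]
force: [0.2, -0.4, 0.2]
grip_width: 0.0359
grasp_force: 0.0
```

Run:
```python
from h import *
o=telemetry.get_obs();print(o["tool_pos"],o["tool_rot"],o["force"])
im=cams.read_camera("wrist");cv2.imwrite("pics/w7.png",im)
t=cams.read_camera("top");cv2.imwrite("pics/t7.png",t)
for n,im,ob,zs in(("wrist",im,o,(.04,)),("top",t,None,(.04,.054))):
    hsv=cv2.cvtColor(im,cv2.COLOR_BGR2HSV);H,S,V=[hsv[...,i].astype(int) for i in range(3)]
    for z in zs:
        for w,c in world_rects(n,(S<40)&(V>170),z,ob,100):
            if 350<w[0][0]<720 and abs(w[0][1])<400: print(n,z,c,np.round(w[0],1),np.round(w[1],1),round(w[2],1))
```

```text
[0.41360796 0.2976708  0.24437423] [179.86369461  -0.22802382  86.80864862] [ 0.17786299 -0.3771296   0.18587347]
wrist 0.04 [426. 233.] [542.  270.3] [ 55.6 204.7] 81.0
wrist 0.04 [331. 217.] [430.6 290.8] [46.2 15. ] 85.3
wrist 0.04 [298. 217.] [394.  292.8] [50.4 18.7] 87.6
wrist 0.04 [427. 189.] [542.9 308.3] [ 25.8 195.6] 82.4
top 0.04 [297. 283.] [393.3  44. ] [54.3 53.8] 3.7
top 0.04 [367. 242.] [ 561.6 -197.6] [168.4  30.7] 10.4
top 0.04 [402. 237.] [ 585.4 -326.9] [167.9  31.3] 10.8
top 0.04 [239. 247.] [522.4 267.8] [ 70.6 250.7] 81.3
top 0.054 [297. 283.] [391.5  43.1] [53.9 53.5] 3.7
top 0.054 [367. 242.] [ 558.6 -196.7] [167.2  30.4] 10.4
top 0.054 [402. 237.] [ 582.2 -325.1] [166.7  31. ] 10.8
top 0.054 [239. 247.] [519.7 265.3] [ 70.1 248.9] 81.3
```

Run:
```python
from h import *
o=telemetry.get_obs();im=cv2.imread("pics/w7.png")
hsv=cv2.cvtColor(im,cv2.COLOR_BGR2HSV);H,S,V=[hsv[...,i].astype(int) for i in range(3)]
s=np.array([564,272.5]);u=np.array([.9873,-.158]);n=np.array([.158,.9873])
for nm,m,z in(("brass",(H>18)&(H<35)&(S>130)&(V>110),.04),("dark",V<45,.04),("white",(S<25)&(V>215),.04),("red",((H<6)|(H>174))&(S>140),.078)):
    for w,c in world_rects("wrist",m,z,o,8):
        b=cv2.boxPoints(w[0:1][0]) if 0 else cv2.boxPoints(w);d=b-s
        if np.linalg.norm(w[0]-s)<220: print(nm,c,"along",np.round([(d@u).min(),(d@u).max()],1),"lat",np.round([(d@n).min(),(d@n).max()],1),round(w[2],1))
```

```text
brass [352. 376.] along [-318.6  160.2] lat [-232.9 -155.4] 86.8
brass [414. 326.] along [-46.  -16.9] lat [-157.   -79.5] 5.3
brass [315. 245.] along [-155.  -148.6] lat [-42.4 -28.2] 86.8
brass [369. 217.] along [-107.9  -92.7] lat [-19.8  18.7] 83.4
dark [445. 328.] along [-94.5 132.1] lat [-187.5  -46. ] 86.8
dark [371. 296.] along [-105.4  -55.3] lat [-103.9  -57.5] 85.9
dark [521. 234.] along [67.3 85.1] lat [-32.   30.6] 82.4
dark [379. 217.] along [-98.6 -79.1] lat [-23.1  24.5] 3.0
dark [313. 222.] along [-169.7 -140.6] lat [-43.4  19.3] 86.8
white [345. 242.] along [-124.8 -116.3] lat [-34.5 -20. ] 79.4
white [328. 233.] along [-143.3 -133.9] lat [-27.3 -14. ] 87.1
white [297. 227.] along [-188.8 -157.3] lat [-35.5   5.6] 21.0
white [451. 228.] along [-85.8  76.6] lat [-22.9  19.5] 80.9
white [301. 199.] along [-174.1 -164.2] lat [ 6.3 16.1] 33.7
red [323. 236.] along [-149.7 -142.5] lat [-19.1 -10.4] 25.9
```

```bash
python3 -c "
from cell import env
print(env.sign_off())"
```

```text
the job is handed in; nothing more can be done
None
```

I handed the job in at about 25 s; no verdict came back. The cored bar (the middle one, about 6.8 N) lies flat in the jig, clamped against the end stop. I estimate the clutch slipped about 0.4 rad. The two light bars stand in their places in the rack, and the arm is clear of everything.

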